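Start the bridge-clamp bolt over a carved chair rail

TASK

Take the bolt with the orange knob out of the rack and stand it in the threaded boss of the bridge clamp, with the white dot on its knob a quarter turn clockwise (seen from above) from the white mark on the boss. Then start it cleanly: turn it backward (anticlockwise) until the dot has just passed the mark and the bolt drops off the start of the thread, then forward (clockwise) one full turn, so that the dot comes round to the mark again. Finish while still gripping the knob, bolt started and upright, and leave the black-knobbed bolt and the other tools where they are.

Things in the scene. Friction and masses are not known exactly. Their poses are not given: they have to be found in the camera images.
- bolt: Clamp bolt, 100 mm long, about 250 g, knob up. Origin: centre of its lower tip; z to the knob, x towards the white dot. Round orange knob 44 mm across from z = 72 to 100 mm. Steel shank 20 mm across, with a round tip. Two 3.2 mm thread lugs at z = 36 mm reach 16 mm from the axis towards +x and -x. In the rack the lugs rest on its top, the shank 34 mm down a 22 mm hole.
- knob_dot (a point): Centre of the white dot, 10 mm across, on the top of the orange knob, 15 mm from the bolt's axis along the bolt's +x.
- clamp: Fixed steel bridge clamp over a carved rail on a 240 x 180 mm board. Origin on the boss's axis at the work surface; z up, x towards the white mark. Boss: upright dark steel cylinder 64 mm across, z = 45 to 115 mm, open at the top; the bridge's arms run along y below z = 98 mm. From 30 mm under the mouth a plain 21.6 mm hole guides the shank.
- boss_mouth (a point): Centre of the boss's open top, 115 mm above the work surface; axes as the clamp's. Bolt tip depth below it: about 42 mm standing at the goal's quarter turn; turned backward it rises 2.2 mm per rad to 38.4 with the dot at the mark; just past that, once let go or loosely held, it drops to 45.4; then forward it sinks 14 mm per turn, to 59.4 after one turn. Axial play 1.4 mm.
- boss_mark (a point): Centre of the white mark (10 x 8 mm) on the boss's top rim, 27 mm from its axis along the clamp's +x. Two-start right-handed thread, lead 14 mm: one ramp starts under this mark and the other across the bore, 4 mm below the mouth, sinking clockwise; the lugs ride on them.
- rack: Fixed wooden block 75 x 190 x 45 mm; origin at the centre of its underside; holes for the two bolts at y = -55 and +55 mm.
- spare_bolt: A second bolt of the same size with a black knob and no dot, standing in the other hole of the rack; leave it there. Origin at its lower tip.
- gouge_wide: Loose carving gouge, wooden handle, 230 mm long, 26 mm thick, lying on the bench; bystander.
- mallet: Carver's round wooden mallet standing on its head, 84 mm across, 212 mm tall; origin under its head; bystander.
- glue: Yellow glue bottle, 60 mm across, 160 mm tall; bystander.
- rosette: Round carved wooden rosette, 76 mm across, 22 mm high; bystander.
- offcut: Wood offcut 110 x 50 x 30 mm; bystander.

How it is judged:
On the way, in this order (a step that is already met when the one before it is completed fails the run):
1. the orange-knobbed bolt stands in the boss on the unstarted thread, its dot a quarter turn clockwise from the mark (within 40 degrees) (horizontal distance between bolt and boss_mouth below 0.004 m and angle between bolt's own z axis and vertical below 0.1 rad and z of bolt in the frame of boss_mouth between -0.0445 and -0.0395 m and y of knob_dot in the frame of boss_mouth below -0.0115 m), for 0.2 s.
2. turned backward past the mark, it has dropped off the thread's start (tip at least 43.2 mm deep, dot within 50 degrees of the mark) (horizontal distance between bolt and boss_mouth below 0.004 m and z of bolt in the frame of boss_mouth between -0.0475 and -0.0432 m and x of knob_dot in the frame of boss_mouth above 0.0095 m), for 0.1 s.
At the end, for the whole second after the job is handed in: The bolt is upright in the boss, one turn into the thread (tip 55.5 to 62.2 mm below the mouth, dot within 50 degrees of the mark), still, and gripped by the fingers with over 3 N; the spare bolt still stands in the rack (horizontal distance between bolt and boss_mouth below 0.004 m and angle between bolt's own z axis and vertical below 0.1 rad and z of bolt in the frame of boss_mouth between -0.0622 and -0.0555 m and x of knob_dot in the frame of boss_mouth above 0.0095 m and contact force between the fingers and bolt above 3 N and linear speed of bolt below 0.01 m/s and horizontal distance between spare_bolt and rack below 0.07 m and angle between spare_bolt's own z axis and vertical below 0.2 rad); the arm keeps its last pose, push and grip.
It fails at once if a bystander is moved more than 30 mm (distance of any of spare_bolt, gouge_wide, mallet, glue, rosette, offcut from where it was at the start of the episode above 0.03 m).
It also fails if it takes over 72 s, if anything falls off the work surface, if the arm or the gripper's body presses on something with over 40 N, if the wrist force passes 120 N, or if a joint passes its speed limit or range.

ROBOT

A 6-joint arm with a two-finger parallel gripper is mounted at the origin on the work surface. World frame = base frame: x ahead of the robot, y to its left, z up, the work surface at z = 0. Lengths are in m, angles in rad, forces in N, time in s.
With the tool pointing down it reaches from about 0.3 to 0.775 m from the base axis. Payload 14.6 kg.
Tool frame: the origin (TCP) lies at the very end of the fingers, on their centre line; the grasp point (between the pads) lies 19 mm behind it (manip.hold_point_z is the distance from the TCP to the grasp point, in m); z points along the fingers, y is the line along which they close (so a half turn about z gives the same grasp; the last joint's range is limited). The gripper opens to 85 mm and grips with 20 to 120 N. Pads are 22 mm wide; open, the fingers measure 114 mm over their backs; the gripper's body (76 mm by 85 mm) begins 54 mm behind the grasp point. The pads swing forward as they close: fully open they stand 13 mm farther back than shut.
Start: joints at [-1.258, 0.3, 1.521, -0, 1.321, -0.067], TCP at [0.204, -0.511, 0.231] pointing down, gripper open.
Joint ranges: [-3.03, 3.03], [-0.79, 2.21], [0.23, 2.52], [-1.04, 4.18], [0, 3.07], [-2.55, 2.55]. Speed limits (rad/s): [2.22, 2.22, 2.57, 3.14, 3.14, 3.14].

INTERFACE

Orientations are given as a unit quaternion [w, x, y, z].
In Python, from station import manip gives the robot as it stands.
- The arm moves only by the shell command python3 inch.py 'ROWS' [OPENING] [FORCE]. ROWS is a JSON object whose key "moves" holds a list of rows, 1 to 5 of them, each of 6 numbers: dx, dy, dz in m, then a rotation vector rx, ry, rz in rad; each row is the pose to reach, as a shift and turn from the pose commanded when the command began, along the tool's axes at that moment; what a row does not reach only later rows make up. A row lasts 1/8 s, in which the tool goes at most 0.0625 m and 0.188 rad, less where a joint would pass 70% of its speed; a pose out of reach is approached as far as the arm can. OPENING is the finger opening in m, set as the command begins (- or left out keeps the last). The fingers move at their own pace and stop on an object; FORCE is the grip in N (left out, the last holds). Time passes only in rows, so rows that do not move let the fingers close. It prints the time, the measured TCP pose, the force, the opening and the grip force at its end. Input that does not fit is refused with a message, and nothing moves.
- manip.sense(): the state, without advancing time (a new reading comes with each control period).
- manip.capture(name): name is "scene" or "top"; returns the picture (420x560x3 uint8, red, green, blue); there is no depth.
- manip.get_calibration(name): a dict with "camera_matrix" (3x3 intrinsics, pixels), "eye" and "rotation" of the camera in the world. Camera axes: x right, y down, z forward; pixel columns grow to the right and rows downward; lengths in m; the calibration is good to about 2 mm. A picture is of the moment at which its call begins. get_calibration takes no time and is no camera call.
- manip.job_done(): hands the job in; it is judged then, once.
The state is a dict: "t": time; "joint_pos": joint angles; "qvel": joint speeds; "joint_efforts": joint torques, N m; "position": TCP position; "tcp_rot": TCP orientation; "force": force on the tool from outside, world axes, zero at the start; "wrist_torque": the same for the moment, N m; "opening": finger opening in m; "gripper_force": force on a finger pad.
Only numpy, scipy, OpenCV 4.12 (cv2) and the standard library are available. Lean on these libraries where they do the work, as an engineer would, in place of code of your own. Each camera call takes 0.05 s, during which the arm holds its last target. There are 200 camera calls.

## Working session

There is one attempt and no reset: what is moved stays moved. The work goes in short steps, Python scripts to look and compute and a shell command to move; the robot and the scene stay as the last step left them, time stands still between calls to the robot, and variables do not carry over. Pictures are saved under pics/ and viewed, at most 10 in all, crops included, and the job is handed in when it is done.

```bash
ls; mkdir -p pics
python3 - <<'E'
from station import manip
import cv2
for n in("scene","top"):
    im=manip.capture(n); cv2.imwrite(f"pics/{n}0.png",im[:,:,::-1])
    print(n,manip.get_calibration(n))
s=manip.sense();print(s, manip.hold_point_z)
E
```

```text
inch.py
pics
station.py
scene {'camera_matrix': array([[379.90894586,   0.        , 279.37653391],
       [  0.        , 379.90894586, 212.40675618],
       [  0.        ,   0.        ,   1.        ]]), 'eye': array([ 1.01584372, -0.27215824,  0.79856845]), 'rotation': array([-0.2993121 ,  0.82241414,  0.45629026, -0.1607683 ])}
top {'camera_matrix': array([[384.15829474,   0.        , 277.59231793],
       [  0.        , 384.15829474, 215.13545772],
       [  0.        ,   0.        ,   1.        ]]), 'eye': array([0.41315437, 0.03295253, 1.13159259]), 'rotation': array([-0.04744692,  0.70727833, -0.70434561,  0.03746223])}
{'t': 0.1, 'joint_pos': array([-1.25757805e+00,  3.00431791e-01,  1.52151339e+00, -3.78522237e-05,
        1.32072783e+00, -6.66262569e-02]), 'qvel': array([ 0.00141392, -0.00110902,  0.00029522, -0.00100351,  0.00183321,
       -0.00083888]), 'joint_efforts': array([ 1.28213793e-03, -5.44378352e+01, -3.62367189e+01, -6.37957578e-05,
        3.09072093e-03,  7.64846959e-05]), 'position': array([ 0.20383617, -0.51060268,  0.23077152]), 'tcp_rot': array([-5.33822922e-04,  9.82017883e-01,  1.88787141e-01, -8.46289399e-05]), 'force': array([-0.80587719, -0.05327717,  0.71534549]), 'wrist_torque': array([0.04500992, 0.01056208, 0.04370633]), 'gripper_force': 0.0, 'opening': 0.08530132714432506} 0.0187
```

View pics/top0.png

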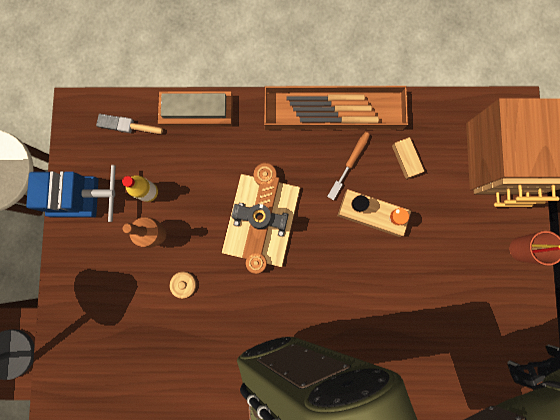

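View pics/scene0.png

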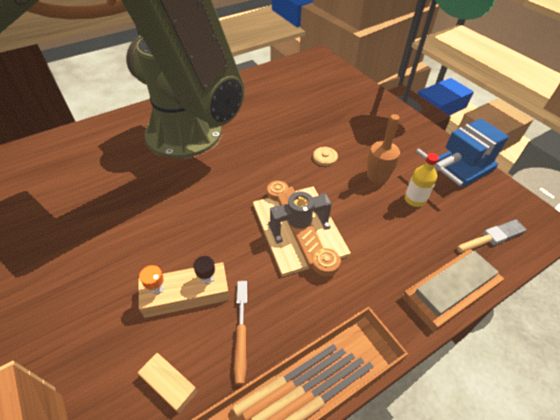

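The top view shows the boss at about (261,216), the orange knob at (400,216) and the black knob at (361,204). I'll enlarge crops to find the dot and the mark.

Run:
```python
import cv2,numpy as np
t=cv2.imread("pics/top0.png");s=cv2.imread("pics/scene0.png")
def c(im,u,v,r=18): return cv2.resize(im[v-r:v+r,u-r:u+r],(300,300),interpolation=cv2.INTER_CUBIC)
cv2.imwrite("pics/m1.png",np.vstack([np.hstack([c(t,261,216),c(t,400,216)]),np.hstack([c(s,300,206,24),c(s,151,276)])]))
```

```text
(no output)
```

View pics/m1.png

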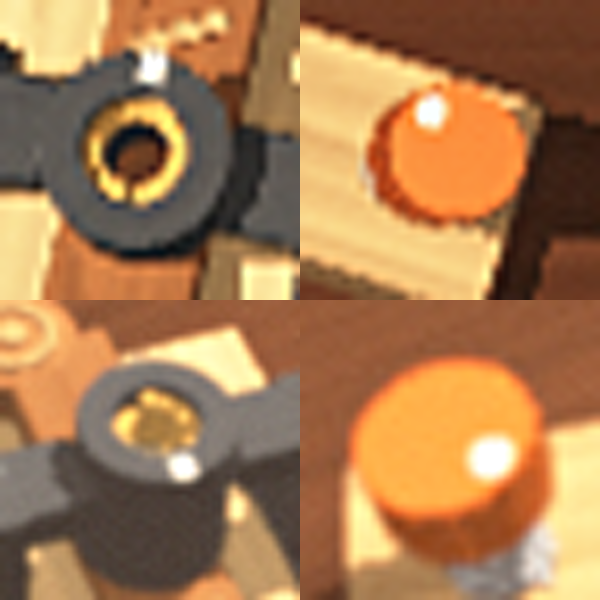

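The top crop shows the boss centre at (138,151) with its mark at (152,67), and the knob centre at (158,150) with its dot at (131,111). The scene crop has the boss at (157,120) with its mark at (184,166), and the knob at (147,136) with its dot at (192,157).

```bash
cat > h.py <<'E'
from station import manip
import numpy as np
from scipy.spatial.transform import Rotation as R
def quat(q): return R.from_quat(np.roll(q,-1))
def ray(n,u,v,z):
    c=manip.get_calibration(n); d=quat(c["rotation"]).apply(np.linalg.solve(c["camera_matrix"],[u,v,1])); e=c["eye"]
    return (e+d*(z-e[2])/d[2])[:2]
def tcp():
    s=manip.sense(); return s["position"],quat(s["tcp_rot"]),s
E
python3 - <<'E'
from h import *
def rep(name,n,o,k,c,m,z):
    f=lambda p: ray(n,o[0]+p[0]/k-.5,o[1]+p[1]/k-.5,z)
    C,M=f(c),f(m);d=M-C;print(name,n,C.round(4),M.round(4),np.linalg.norm(d).round(4),np.degrees(np.arctan2(d[1],d[0])).round(1))
rep("boss","top",(243,198),8.333,(138,151),(152,67),.115)
rep("knob","top",(382,198),8.333,(158,150),(131,111),.111)
rep("boss","scene",(276,182),6.25,(157,120),(184,166),.115)
rep("knob","scene",(133,258),8.333,(147,136),(192,157),.111)
print("rack corners", [ray("top",*p,.045) for p in((346,190),(411,210),(404,236),(339,214))])
p,r,s=tcp();print(p,r.as_matrix().round(3))
E
```

```text
boss top [0.5344 0.0971] [0.5616 0.0929] 0.0275 -8.8
knob top [ 0.5365 -0.2797] [ 0.549  -0.2715] 0.015 33.1
boss scene [0.5339 0.0979] [0.5585 0.0935] 0.025 -10.1
knob scene [ 0.5346 -0.2783] [ 0.5461 -0.271 ] 0.0137 32.4
rack corners [array([ 0.61750168, -0.14698106]), array([ 0.56026791, -0.33020734]), array([ 0.4862804 , -0.30788086]), array([ 0.54815189, -0.12599046])]
[ 0.20383617 -0.51060268  0.23077152] [[ 0.929  0.371 -0.   ]
 [ 0.371 -0.929  0.001]
 [ 0.    -0.001 -1.   ]]
```

```bash
cat > go.py <<'E'
# print tool-axes shift to a world point and rz to reach tool-x yaw (deg); also re-levelling
import sys
from h import *
x,y,z,yaw=map(float,sys.argv[1:5]); p,r,s=tcp()
d=r.inv().apply(np.array([x,y,z])-p); psi=np.radians(yaw)
tgt=R.from_matrix(np.array([[np.cos(psi),np.sin(psi),0],[np.sin(psi),-np.cos(psi),0],[0,0,-1]]).T.T)
print("shift",d.round(4),"rotvec",(r.inv()*tgt).as_rotvec().round(3),"j6",s["joint_pos"][5].round(2),"t",s["t"])
E
python3 go.py .5357 -.279 .20 120
python3 inch.py '{"moves":[[0.08,-0.018,0.006,0,0,-0.18],[0.16,-0.036,0.012,0,0,-0.36],[0.24,-0.054,0.018,0,0,-0.54],[0.32,-0.072,0.024,0,0,-0.72],[0.394,-0.092,0.03,0,0,-0.9]]}'
python3 inch.py '{"moves":[[0,0,0,0,0,-0.18],[0,0,0,0,0,-0.36],[0,0,0,0,0,-0.54],[0,0,0,0,0,-0.72],[0,0,0,0,0,-0.8]]}'
python3 go.py .5357 -.279 .077 120
```

```text
shift [ 0.3941 -0.092   0.0309] rotvec [-1.000e-03 -1.000e-03 -1.715e+00] j6 -0.07 t 0.1
t: 0.72
position: [0.4616, -0.332, 0.208]
tcp_rot: [-0.0, 0.8, 0.599, -0.0]
force: [0.1, -0.3, 0.3]
opening: 0.0855
gripper_force: 0.0
t: 1.35
position: [0.4601, -0.3334, 0.208]
tcp_rot: [-0.0, 0.505, 0.863, 0.0]
force: [-1.0, -0.1, -0.5]
opening: 0.0854
gripper_force: 0.0
shift [0.0102 0.0926 0.131 ] rotvec [-0.    -0.001 -0.01 ] j6 -1.2 t 1.35
```

```bash
python3 inch.py '{"moves":[[0.004,0.03,0.01,0,0,-0.01],[0.008,0.06,0.02,0,0,-0.01],[0.01,0.0926,0.03,0,0,-0.01],[0.01,0.0926,0.04,0,0,-0.01],[0.01,0.0926,0.04,0,0,-0.01]]}' .07
python3 go.py .5357 -.279 .077 120
python3 - <<'E'
from h import *; import cv2
t=manip.capture("top");s=manip.capture("scene")
def c(im,u,v,r): return cv2.resize(im[v-r:v+r,u-r:u+r,::-1],(400,400),interpolation=cv2.INTER_CUBIC)
cv2.imwrite("pics/m2.png",np.hstack([c(t,400,216,40),c(s,151,256,50)]))
E
```

```text
t: 1.98
position: [0.5354, -0.2796, 0.1672]
tcp_rot: [-0.001, 0.502, 0.865, -0.0]
force: [0.1, 0.6, 0.3]
opening: 0.07
gripper_force: 0.0
shift [0.0002 0.0007 0.0902] rotvec [-0.001 -0.002 -0.005] j6 -1.06 t 1.975
```

View pics/m2.png

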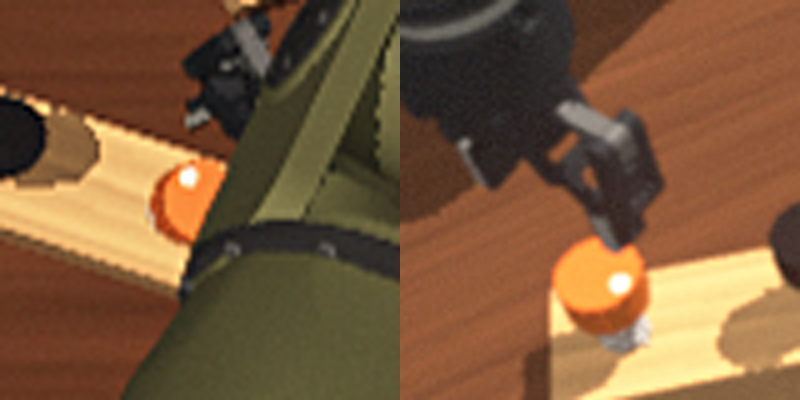

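The fingers straddle the orange knob, which sits at about (200,285) in the scene crop. I'll descend, grip, and then lift a little to check the hold.

```bash
python3 inch.py '{"moves":[[0,0,0.025,0,0,0],[0,0,0.05,0,0,0],[0,0.0007,0.07,0,0,0],[0,0.0007,0.085,0,0,0],[0,0.0007,0.09,0,0,0]]}'
python3 inch.py '{"moves":[[0,0,0,0,0,0],[0,0,0,0,0,0],[0,0,0,0,0,0],[0,0,0,0,0,0],[0,0,0,0,0,0]]}' .03 60
python3 inch.py '{"moves":[[0,0,0,0,0,0],[0,0,0,0,0,0],[0,0,0,0,0,0],[0,0,0,0,0,0]]}'
python3 go.py .5357 -.279 .077 120
```

```text
t: 2.7
position: [0.5364, -0.2795, 0.0779]
tcp_rot: [-0.0, 0.502, 0.865, -0.0]
force: [-0.2, -0.7, 0.1]
opening: 0.0697
gripper_force: 0.0
t: 3.32
position: [0.5372, -0.2795, 0.0792]
tcp_rot: [0.001, 0.502, 0.865, -0.0]
force: [-0.7, -0.8, 6.4]
opening: 0.0429
gripper_force: 60.5
t: 3.82
position: [0.5372, -0.2795, 0.0791]
tcp_rot: [0.001, 0.502, 0.865, -0.0]
force: [0.0, 0.9, 6.5]
opening: 0.0428
gripper_force: 60.5
shift [ 0.0012 -0.001   0.0021] rotvec [ 0.001  0.001 -0.005] j6 -1.06 t 3.825
```

```bash
python3 inch.py '{"moves":[[0,0,-0.02,0,0,0],[0,0,-0.06,0,0,0],[0,0,-0.11,0,0,0],[0,0,-0.155,0,0,0],[0,0,-0.17,0,0,0]]}'
python3 inch.py '{"moves":[[0.05,0.028,0,0,0,0.1],[0.1,0.056,0,0,0,0.25],[0.15,0.084,0,0,0,0.42],[0.2,0.112,0,0,0,0.6],[0.25,0.14,0,0,0,0.75]]}'
python3 go.py .5337 .0975 .247 -12.4
```

```text
t: 4.45
position: [0.5371, -0.2794, 0.2506]
tcp_rot: [0.002, 0.502, 0.865, -0.0]
force: [-0.9, -0.0, -3.5]
opening: 0.0425
gripper_force: 62.4
t: 5.08
position: [0.5335, 0.009, 0.2466]
tcp_rot: [-0.001, 0.786, 0.619, -0.001]
force: [1.7, -0.6, -2.9]
opening: 0.0428
gripper_force: 62.4
shift [ 0.0861 -0.0206 -0.0004] rotvec [-0.002  0.002  1.551] j6 0.18 t 5.075
```

```bash
python3 inch.py '{"moves":[[0.02,-0.005,0,0,0,0.17],[0.04,-0.01,0,0,0,0.34],[0.06,-0.015,0,0,0,0.51],[0.08,-0.019,0,0,0,0.68],[0.086,-0.0205,0,0,0,0.85]]}'
python3 inch.py '{"moves":[[0,0,0,0,0,0.17],[0,0,0,0,0,0.34],[0,0,0,0,0,0.51],[0,0,0,0,0,0.68],[0,0,0,0,0,0.7]]}'
python3 go.py .534 .0975 .23 -12.4
```

```text
t: 5.7
position: [0.5335, 0.0967, 0.2464]
tcp_rot: [-0.0, 0.971, 0.24, -0.001]
force: [0.1, -0.9, -3.5]
opening: 0.0428
gripper_force: 62.5
t: 6.32
position: [0.5336, 0.0957, 0.2468]
tcp_rot: [0.0, 0.994, -0.105, -0.001]
force: [0.2, 0.5, -3.1]
opening: 0.0427
gripper_force: 62.5
shift [ 0.     -0.0019  0.0168] rotvec [0.001 0.002 0.006] j6 1.89 t 6.325
```

```bash
python3 inch.py '{"moves":[[0,-0.0015,0.015,0,0,0],[0,-0.0015,0.015,0,0,0],[0,-0.0015,0.015,0,0,0]]}'
python3 - <<'E'
from h import *; import cv2
t=manip.capture("top");s=manip.capture("scene")
cv2.imwrite("pics/t3.png",t[:,:,::-1]);cv2.imwrite("pics/s3.png",s[:,:,::-1])
def c(im,u,v,r): return cv2.resize(im[v-r:v+r,u-r:u+r,::-1],(400,400),interpolation=cv2.INTER_CUBIC)
cv2.imwrite("pics/m3.png",np.hstack([c(t,261,216,40),c(s,300,190,40)]))
E
```

```text
t: 6.7
position: [0.5343, 0.0971, 0.2331]
tcp_rot: [0.0, 0.995, -0.104, -0.0]
force: [0.2, 0.3, -3.1]
opening: 0.0428
gripper_force: 62.5
```

View pics/m3.png

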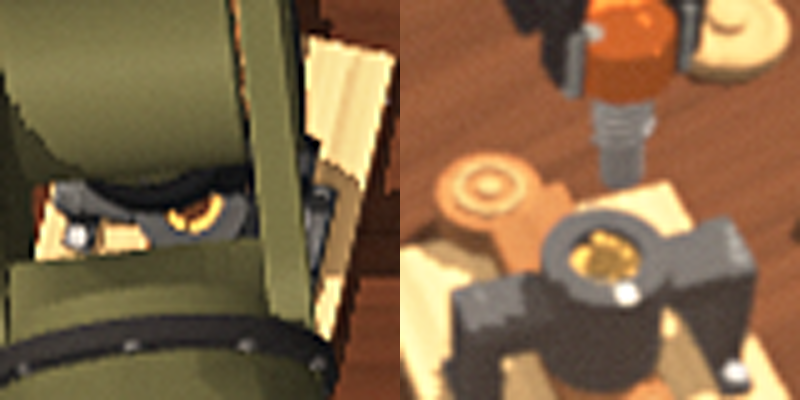

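The left crop shows the top view is mostly blocked. The scene crop has the shank above the boss with its tip axis at about (222,178) and edges at 200 and 243. The knob axis is at about (229,85), the boss mouth centre at about (203,260) and the mark at (226,292).

Run:
```python
from h import *
c=manip.get_calibration("scene");r=quat(c["rotation"]);
def pr(x):
    q=c["camera_matrix"]@r.inv().apply(np.array(x)-c["eye"]); return ((q[:2]/q[2]+.5-np.array([260,150]))*5).round(1)
for z in(.165,.175,.195,.237,.250,.265): print(z,pr((.5343,.0971,z)))
print("boss",pr((.534,.0975,.115)),pr((.5606,.0931,.115)),"edges of boss at top",pr((.534,.0975+.032,.115)),pr((.534,.0975-.032,.115)))
for a in (0,.01): print(pr((.5343+a,.0971,.175)),pr((.5343,.0971+a,.175)))
```

```text
0.165 [210.3 185.1]
0.175 [211.5 170. ]
0.195 [213.9 138.8]
0.237 [219.3  69.6]
0.25 [221.  47.]
0.265 [223.1  20.3]
boss [205.  256.4] [229. 296.] edges of boss at top [259.5 230.5] [149.2 282.9]
[211.5 170. ] [211.5 170. ]
[223.9 183.5] [229.5 161.7]
```

Run:
```python
import cv2
s=cv2.imread("pics/s3.png");cv2.imwrite("pics/s3c.png",cv2.resize(s[150:220,270:340],(600,600),interpolation=cv2.INTER_CUBIC))
```

```text
(no output)
```

View pics/s3c.png

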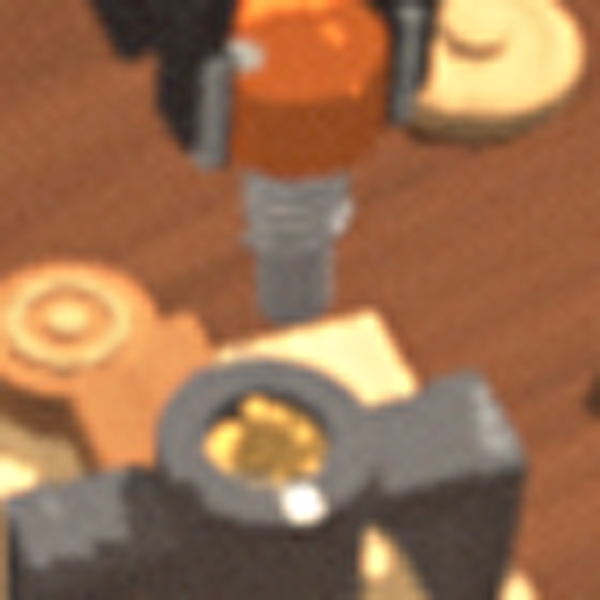

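The enlarged crop shows the shank axis at about x=294 (y=290), the lowest tip edge at y≈321 and the lowest knob-bottom edge at y≈180. The dot is at (247,55), the bore centre at x≈267 and the mark at (303,503). The bolt appears offset sideways from the boss, so I'll fit its actual position.

Run:
```python
from h import *
from scipy.optimize import least_squares
c=manip.get_calibration("scene");r=quat(c["rotation"])
def pr(x):
    q=c["camera_matrix"]@r.inv().apply(np.atleast_2d(x)-c["eye"]).T; return ((q[:2]/q[2]).T+.5-np.array([270,150]))*8.571
a=np.linspace(0,2*np.pi,73)
circ=lambda x,y,z,R_:pr(np.c_[x+R_*np.cos(a),y+R_*np.sin(a),0*a+z])
def feat(x,y,tip):
    t=circ(x,y,tip+.002,.008);k=circ(x,y,tip+.072,.022);s=pr((x,y,tip+.011))[0];kk=circ(x,y,tip+.085,.022)
    return dict(tip_low=t[:,1].max(),knob_low=k[:,1].max(),shank_x=s[0],knob_x=(kk[:,0].min()+kk[:,0].max())/2,kl=kk[:,0].min(),kr=kk[:,0].max())
print(feat(.5343,.0971,.1646)); print(feat(.5367,.101,.1646))
b=circ(.534,.0975,.115,.032);print("rim",b.min(0),b.max(0))
for yaw in(-99,-90,-110):
  for x,y in((.5343,.0971),(.5367,.101)):
    print("dot",yaw,pr((x+.015*np.cos(np.radians(yaw)),y+.015*np.sin(np.radians(yaw)),.2646)))
print("mark",pr((.534+.027*np.cos(-.16),.0975+.027*np.sin(-.16),.115)))
```

```text
{'tip_low': np.float64(334.9590210414178), 'knob_low': np.float64(181.56938578089824), 'shank_x': np.float64(276.91263300035973), 'knob_x': np.float64(293.0996208520453), 'kl': np.float64(204.49002009780887), 'kr': np.float64(381.7092216062817)}
{'tip_low': np.float64(334.9463967631878), 'knob_low': np.float64(181.5667660309919), 'shank_x': np.float64(294.1230173646943), 'knob_x': np.float64(311.52000125545067), 'kl': np.float64(222.904068465371), 'kr': np.float64(400.1359340455303)}
rim [151.68786733 355.80149675] [380.0847917  527.00282209]
dot -99 [[241.00489293  51.87716938]]
dot -99 [[259.78650814  51.88393666]]
dot -90 [[245.75513785  57.68095498]]
dot -90 [[264.56783292  57.68731113]]
dot -110 [[237.09406965  44.2949795 ]]
dot -110 [[255.83474202  44.30228171]]
mark [[307.23704921 507.37288499]]
```

```bash
python3 inch.py '{"moves":[[-0.001,0.0017,0.01,-0.02,0,0],[-0.001,0.0017,0.02,-0.04,0,0],[-0.001,0.0017,0.028,-0.04,0,0],[-0.001,0.0017,0.028,-0.04,0,0]]}'
python3 - <<'E'
from h import *; import cv2
s=manip.capture("scene")
cv2.imwrite("pics/s4.png",s[:,:,::-1])
cv2.imwrite("pics/s4c.png",cv2.resize(s[150:220,270:340,::-1],(600,600),interpolation=cv2.INTER_CUBIC))
E
```

```text
t: 7.3
position: [0.5327, 0.0957, 0.2044]
tcp_rot: [0.02, 0.994, -0.105, -0.003]
force: [-0.9, 0.1, -2.9]
opening: 0.0425
gripper_force: 62.6
```

View pics/s4c.png

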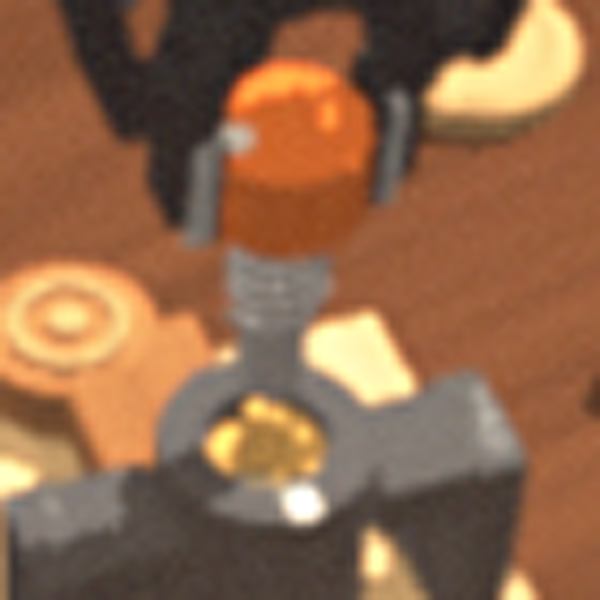

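The crop now shows the shank axis at about x=273 against 272 expected over the bore. The dot at (237,137) is consistent with an upright bolt facing about -97°, and the lugs are centred at about x=278. The bolt is over the bore, so I'll go down.

```bash
python3 go.py .5327 .0957 .1554 -12.4; python3 go.py .5327 .0957 .1404 -12.4
```

```text
shift [-0.0003 -0.0019  0.0496] rotvec [0.04  0.    0.006] j6 1.92 t 7.35
shift [-0.0003 -0.0025  0.0646] rotvec [0.04  0.    0.006] j6 1.92 t 7.35
```

```bash
python3 inch.py '{"moves":[[0,-0.0006,0.015,0,0,0],[0,-0.001,0.03,0,0,0],[0,-0.0014,0.04,0,0,0],[0,-0.0018,0.047,0,0,0]]}'
python3 inch.py '{"moves":[[0,0,0.001,0,0,0],[0,-0.0001,0.002,0,0,0],[0,-0.0001,0.003,0,0,0],[0,-0.0002,0.004,0,0,0],[0,-0.0002,0.005,0,0,0]]}'
```

```text
t: 7.85
position: [0.5328, 0.0958, 0.1575]
tcp_rot: [0.02, 0.994, -0.105, -0.002]
force: [-1.3, 2.7, -0.4]
opening: 0.0432
gripper_force: 62.9
t: 8.48
position: [0.5331, 0.0957, 0.1534]
tcp_rot: [0.02, 0.994, -0.105, -0.002]
force: [-1.4, 4.1, 0.1]
opening: 0.0427
gripper_force: 63.1
```

```bash
python3 inch.py '{"moves":[[0,0,0.001,0,0,0],[0,-0.0001,0.002,0,0,0],[0,-0.0001,0.003,0,0,0],[0,-0.0002,0.004,0,0,0]]}'
python3 inch.py '{"moves":[[0,0,0.001,0,0,0],[0,-0.0001,0.002,0,0,0],[0,-0.0001,0.003,0,0,0],[0,-0.0002,0.004,0,0,0]]}'
```

```text
t: 8.98
position: [0.533, 0.0957, 0.1492]
tcp_rot: [0.02, 0.994, -0.105, -0.002]
force: [-2.1, 4.3, 1.0]
opening: 0.0429
gripper_force: 63.2
t: 9.48
position: [0.5331, 0.0957, 0.1453]
tcp_rot: [0.02, 0.994, -0.105, -0.002]
force: [-2.3, 5.3, 1.7]
opening: 0.0425
gripper_force: 63.4
```

```bash
python3 inch.py '{"moves":[[0,0,0.001,0,0,0],[0,-0.0001,0.002,0,0,0],[0,-0.0001,0.003,0,0,0],[0,-0.0001,0.003,0,0,0]]}'
python3 inch.py '{"moves":[[0,0,0.001,0,0,0],[0,0,0.001,0,0,0]]}'
```

```text
t: 9.98
position: [0.5331, 0.0959, 0.1422]
tcp_rot: [0.02, 0.994, -0.105, -0.002]
force: [-1.8, 5.7, 0.4]
opening: 0.0426
gripper_force: 63.6
t: 10.22
position: [0.5333, 0.0959, 0.1417]
tcp_rot: [0.02, 0.994, -0.105, -0.002]
force: [-1.9, 5.7, 3.5]
opening: 0.0428
gripper_force: 64.2
```

```bash
python3 inch.py '{"moves":[[0,0,0,0,0,0],[0,0,0,0,0,0],[0,0,0,0,0,0]]}' .06
python3 go.py .5338 .0973 .1425 -12.4
python3 - <<'E'
from h import *; import cv2
s=manip.capture("scene");t=manip.capture("top")
f=lambda im,u,v,r: cv2.resize(im[v-r:v+r,u-r:u+r,::-1],(400,400),interpolation=cv2.INTER_CUBIC)
cv2.imwrite("pics/m5.png",np.hstack([f(s,303,190,30),f(t,261,216,30)]))
E
```

```text
t: 10.6
position: [0.5331, 0.0954, 0.1412]
tcp_rot: [0.02, 0.994, -0.105, -0.002]
force: [-0.2, -1.1, -0.5]
opening: 0.0599
gripper_force: 0.0
shift [ 0.0003 -0.002  -0.0014] rotvec [ 0.04  -0.     0.006] j6 1.93 t 10.6
```

View pics/m5.png

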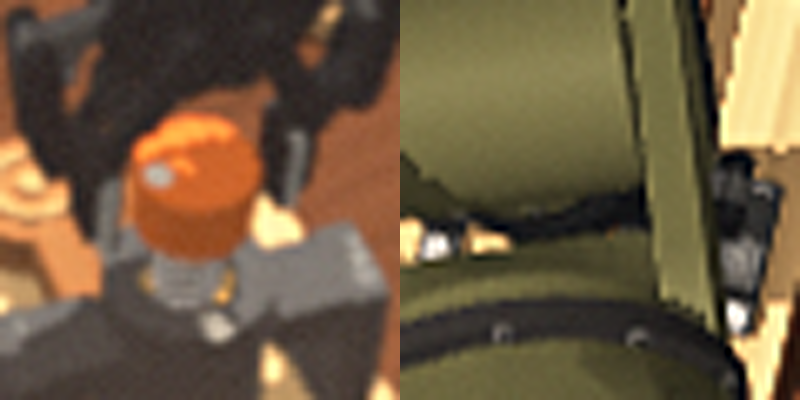

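The scene crop shows the bolt standing upright in the boss, with the knob-top centre at about (198,150) and the dot at (159,175). That is roughly a quarter turn clockwise from the mark at (215,325), and the top view is blocked. Next I level and centre the tool, grip, and turn backward.

```bash
python3 inch.py '{"moves":[[0.0003,-0.002,-0.0005,0.02,0,0],[0.0003,-0.002,-0.0005,0.04,0,0],[0.0003,-0.002,-0.0005,0.04,0,0]]}'
python3 inch.py '{"moves":[[0,0,0,0,0,0],[0,0,0,0,0,0],[0,0,0,0,0,0],[0,0,0,0,0,0]]}' .03 40
```

```text
t: 11.08
position: [0.5337, 0.0973, 0.1417]
tcp_rot: [-0.0, 0.994, -0.105, 0.0]
force: [0.5, -0.0, -0.2]
opening: 0.06
gripper_force: 0.0
t: 11.58
position: [0.5338, 0.0975, 0.1418]
tcp_rot: [0.0, 0.994, -0.105, 0.0]
force: [-0.6, -1.1, 3.1]
opening: 0.0431
gripper_force: 40.3
```

```bash
python3 inch.py '{"moves":[[0,0,-0.0004,0,0,-0.18],[0,0,-0.0008,0,0,-0.36],[0,0,-0.0012,0,0,-0.54],[0,0,-0.0016,0,0,-0.72],[0,0,-0.002,0,0,-0.9]]}'
python3 inch.py '{"moves":[[0,0,-0.0004,0,0,-0.18],[0,0,-0.0008,0,0,-0.36],[0,0,-0.0012,0,0,-0.54],[0,0,-0.0014,0,0,-0.72],[0,0,-0.0014,0,0,-0.84]]}'
python3 go.py .5338 .0975 .1385 88
```

```text
t: 12.2
position: [0.5336, 0.0978, 0.1438]
tcp_rot: [-0.0, 0.94, 0.341, -0.0]
force: [-1.2, 0.7, 2.8]
opening: 0.0433
gripper_force: 40.5
t: 12.82
position: [0.5333, 0.0978, 0.1445]
tcp_rot: [-0.001, 0.72, 0.694, -0.0]
force: [-1.2, 0.3, -1.7]
opening: 0.043
gripper_force: 40.8
shift [-0.0002  0.0005  0.006 ] rotvec [-0.001 -0.    -0.001] j6 0.15 t 12.825
```

```bash
python3 inch.py '{"moves":[[0,0,0,0,0,0],[0,0,0,0,0,0],[0,0,0,0,0,0],[0,0,0,0,0,0]]}' .06
python3 - <<'E'
from h import *; import cv2
s=manip.capture("scene")
cv2.imwrite("pics/m6.png",cv2.resize(s[160:220,273:333,::-1],(400,400),interpolation=cv2.INTER_CUBIC))
E
```

```text
t: 13.32
position: [0.5338, 0.0975, 0.1451]
tcp_rot: [0.0, 0.722, 0.692, 0.0]
force: [0.6, -0.8, 0.0]
opening: 0.0601
gripper_force: 0.0
```

View pics/m6.png

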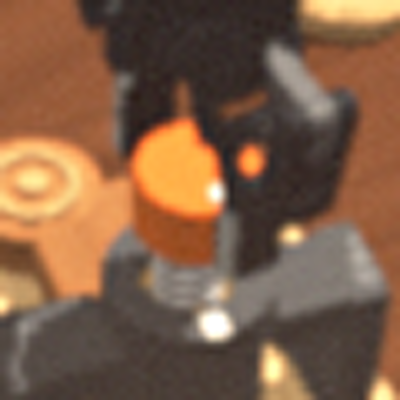

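The crop shows the knob lower than before, with its top edge at y≈119 and the dot at (215,192), partly behind a finger. I'll check the depth and yaw numerically.

Run:
```python
from h import *
c=manip.get_calibration("scene");r=quat(c["rotation"])
def pr(x):
    q=c["camera_matrix"]@r.inv().apply(np.atleast_2d(x)-c["eye"]).T; return (((q[:2]/q[2]).T+.5-np.array([273,160]))*6.667).round(1)
a=np.linspace(0,2*np.pi,73)
for d in(.0384,.042,.0454):
    z=.115-d+.1; k=pr(np.c_[.5338+.022*np.cos(a),.0975+.022*np.sin(a),0*a+z])
    print(d,"top",k.min(0),k.max(0),[(w,pr((.5338+.015*np.cos(np.radians(w)),.0975+.015*np.sin(np.radians(w)),z))[0]) for w in(-97,-20,-9,3,15)])
```

```text
0.0384 top [131.3 109.8] [260.2 202.4] [(-97, array([156.5, 168.6])), (-20, array([206.7, 186.6])), (-9, array([214.7, 184.8])), (3, array([222.6, 181.6])), (15, array([229.2, 177.2]))]
0.042 top [131.  117.1] [259.4 209.7] [(-97, array([156. , 175.9])), (-20, array([206.1, 193.9])), (-9, array([214. , 192.1])), (3, array([221.9, 188.9])), (15, array([228.6, 184.5]))]
0.0454 top [130.6 124.1] [258.6 216.6] [(-97, array([155.6, 182.8])), (-20, array([205.5, 200.8])), (-9, array([213.4, 199. ])), (3, array([221.3, 195.8])), (15, array([227.9, 191.4]))]
```

Run:
```python
import cv2,numpy as np
for n in("m5","m6"):
    im=cv2.imread(f"pics/{n}.png")[:400,:400].astype(int); b,g,r=im[...,0],im[...,1],im[...,2]
    m=(r>110)&(r-b>90)
    print(n,[(x,np.flatnonzero(m[100:280,x])[[0,-1]]+100) for x in range(145,205,10)])
```

```text
m5 [(145, array([134, 239])), (155, array([129, 247])), (165, array([118, 250])), (175, array([113, 254])), (185, array([110, 256])), (195, array([110, 257]))]
m6 [(145, array([134, 241])), (155, array([127, 249])), (165, array([123, 255])), (175, array([118, 259])), (185, array([115, 262])), (195, array([122, 262]))]
```

```bash
python3 inch.py '{"moves":[[0,0,0.002,0,0,-0.18],[0,0,0.004,0,0,-0.36],[0,0,0.006,0,0,-0.54],[0,0,0.006,0,0,-0.72],[0,0,0.006,0,0,-0.9]]}'
python3 inch.py '{"moves":[[0,0,0,0,0,-0.18],[0,0,0,0,0,-0.36],[0,0,0,0,0,-0.54],[0,0,0,0,0,-0.72],[0,0,0,0,0,-0.9]]}'
python3 inch.py '{"moves":[[0,0,0,0,0,-0.16],[0,0,0,0,0,-0.16],[0,0,0,0,0,-0.16]]}'
python3 inch.py '{"moves":[[0,0,0,0,0,0],[0,0,0,0,0,0],[0,0,0,0,0,0],[0,0,0,0,0,0],[0,0,0,0,0,0]]}' .03 50
python3 go.py .5338 .0975 .1386 200
```

```text
t: 14.0
position: [0.5337, 0.0975, 0.1391]
tcp_rot: [-0.0, 0.346, 0.938, 0.0]
force: [0.9, 0.3, 0.2]
opening: 0.0599
gripper_force: 0.0
t: 14.62
position: [0.5337, 0.0975, 0.1391]
tcp_rot: [-0.0, -0.097, 0.995, 0.0]
force: [0.8, 0.6, 0.3]
opening: 0.0599
gripper_force: 0.0
t: 15.0
position: [0.5338, 0.0975, 0.1391]
tcp_rot: [0.0, -0.171, 0.985, -0.0]
force: [-1.1, 0.3, 0.2]
opening: 0.0602
gripper_force: 0.0
t: 15.62
position: [0.5338, 0.0976, 0.1393]
tcp_rot: [0.0, -0.173, 0.985, 0.0]
force: [-1.8, 1.0, 3.6]
opening: 0.0425
gripper_force: 50.3
shift [ 0.     -0.0001  0.0007] rotvec [ 0.     0.    -0.001] j6 -1.81 t 15.625
```

```bash
python3 inch.py '{"moves":[[0,0,0.0004,0,0,0.18],[0,0,0.0008,0,0,0.36],[0,0,0.0012,0,0,0.54],[0,0,0.0016,0,0,0.72],[0,0,0.002,0,0,0.9]]}'
python3 inch.py '{"moves":[[0,0,0.0004,0,0,0.18],[0,0,0.0008,0,0,0.36],[0,0,0.0012,0,0,0.54],[0,0,0.0016,0,0,0.72],[0,0,0.002,0,0,0.9]]}'
```

```text
t: 16.25
position: [0.5339, 0.0978, 0.1373]
tcp_rot: [0.0, 0.275, 0.961, 0.0]
force: [-0.8, 3.2, 6.1]
opening: 0.043
gripper_force: 50.4
t: 16.88
position: [0.5335, 0.0978, 0.1353]
tcp_rot: [-0.0, 0.666, 0.746, -0.0]
force: [-4.8, 2.0, 5.9]
opening: 0.0425
gripper_force: 50.5
```

```bash
python3 inch.py '{"moves":[[0,0,0.0004,0,0,0.18],[0,0,0.0008,0,0,0.36],[0,0,0.0012,0,0,0.54],[0,0,0.0016,0,0,0.72],[0,0,0.002,0,0,0.9]]}'
python3 inch.py '{"moves":[[0,0,0.0004,0,0,0.18],[0,0,0.0008,0,0,0.36],[0,0,0.0011,0,0,0.5],[0,0,0.0011,0,0,0.5]]}'
python3 inch.py '{"moves":[[0,0,0,0,0,0],[0,0,0,0,0,0],[0,0,0,0,0,0]]}' .06
python3 inch.py '{"moves":[[0,0,0,0,0,-0.18],[0,0,0,0,0,-0.36],[0,0,0,0,0,-0.54],[0,0,0,0,0,-0.72],[0,0,0,0,0,-0.9]]}'
python3 inch.py '{"moves":[[0,0,0,0,0,-0.18],[0,0,0,0,0,-0.36],[0,0,0,0,0,-0.54],[0,0,0,0,0,-0.72],[0,0,0,0,0,-0.9]]}'
python3 inch.py '{"moves":[[0,0,0,0,0,-0.18],[0,0,0,0,0,-0.36],[0,0,0,0,0,-0.54],[0,0,0,0,0,-0.72],[0,0,0,0,0,-0.9]]}'
python3 inch.py '{"moves":[[0,0,0,0,0,-0.18],[0,0,0,0,0,-0.36],[0,0,0,0,0,-0.5],[0,0,0,0,0,-0.5]]}'
python3 go.py .5338 .0975 .1315 200
```

```text
t: 17.5
position: [0.5333, 0.0982, 0.1332]
tcp_rot: [-0.001, 0.924, 0.382, -0.0]
force: [-4.5, 5.5, 7.2]
opening: 0.0432
gripper_force: 50.5
t: 18.0
position: [0.5335, 0.0982, 0.1321]
tcp_rot: [-0.001, 0.99, 0.143, -0.0]
force: [-2.9, 6.0, 5.0]
opening: 0.0423
gripper_force: 50.4
t: 18.38
position: [0.5337, 0.0974, 0.1318]
tcp_rot: [0.0, 0.99, 0.144, -0.0]
force: [0.5, -0.6, 0.2]
opening: 0.0598
gripper_force: 0.0
t: 19.0
position: [0.5337, 0.0974, 0.1319]
tcp_rot: [0.0, 0.827, 0.563, -0.0]
force: [-0.5, -1.0, 0.1]
opening: 0.0597
gripper_force: 0.0
t: 19.62
position: [0.5337, 0.0974, 0.1319]
tcp_rot: [-0.0, 0.499, 0.866, -0.0]
force: [0.3, 0.6, -0.8]
opening: 0.06
gripper_force: 0.0
t: 20.25
position: [0.5337, 0.0975, 0.1319]
tcp_rot: [-0.0, 0.073, 0.997, -0.0]
force: [1.3, -0.7, 0.2]
opening: 0.0597
gripper_force: 0.0
t: 20.75
position: [0.5337, 0.0975, 0.1319]
tcp_rot: [-0.0, -0.173, 0.985, -0.0]
force: [-0.5, 0.5, 0.6]
opening: 0.0594
gripper_force: 0.0
shift [-0.0001  0.      0.0004] rotvec [-0.    -0.    -0.002] j6 -1.8 t 20.75
```

```bash
python3 inch.py '{"moves":[[0,0,0,0,0,0],[0,0,0,0,0,0],[0,0,0,0,0,0],[0,0,0,0,0,0],[0,0,0,0,0,0]]}' .03 50
python3 inch.py '{"moves":[[0,0,0.0004,0,0,0.18],[0,0,0.0008,0,0,0.36],[0,0,0.0012,0,0,0.54],[0,0,0.0016,0,0,0.72],[0,0,0.002,0,0,0.9]]}'
python3 inch.py '{"moves":[[0,0,0.0004,0,0,0.18],[0,0,0.0008,0,0,0.36],[0,0,0.0012,0,0,0.54],[0,0,0.0016,0,0,0.72],[0,0,0.002,0,0,0.9]]}'
python3 inch.py '{"moves":[[0,0,0.0004,0,0,0.18],[0,0,0.0008,0,0,0.36],[0,0,0.0012,0,0,0.54],[0,0,0.0016,0,0,0.72],[0,0,0.002,0,0,0.9]]}'
python3 inch.py '{"moves":[[0,0,0.0004,0,0,0.18],[0,0,0.0008,0,0,0.36],[0,0,0.0011,0,0,0.5],[0,0,0.0011,0,0,0.5],[0,0,0.0011,0,0,0.5]]}'
python3 - <<'E'
from h import *; import cv2
s=manip.capture("scene")
cv2.imwrite("pics/m7.png",cv2.resize(s[160:220,273:333,::-1],(400,400),interpolation=cv2.INTER_CUBIC))
E
```

```text
t: 21.38
position: [0.5338, 0.0975, 0.1321]
tcp_rot: [0.0, -0.173, 0.985, -0.0]
force: [0.3, -1.3, 2.8]
opening: 0.043
gripper_force: 50.3
t: 22.0
position: [0.5339, 0.098, 0.1302]
tcp_rot: [0.0, 0.275, 0.961, 0.0]
force: [-0.5, 3.3, 4.8]
opening: 0.043
gripper_force: 50.6
t: 22.62
position: [0.5335, 0.0978, 0.1282]
tcp_rot: [-0.0, 0.666, 0.746, 0.0]
force: [-3.1, 2.3, 5.8]
opening: 0.0424
gripper_force: 50.7
t: 23.25
position: [0.5334, 0.0981, 0.1261]
tcp_rot: [-0.001, 0.924, 0.382, -0.0]
force: [-3.4, 4.3, 6.6]
opening: 0.0428
gripper_force: 50.7
t: 23.88
position: [0.5336, 0.0982, 0.125]
tcp_rot: [-0.001, 0.99, 0.144, -0.0]
force: [-1.5, 4.4, 4.6]
opening: 0.0428
gripper_force: 50.6
```

View pics/m7.png

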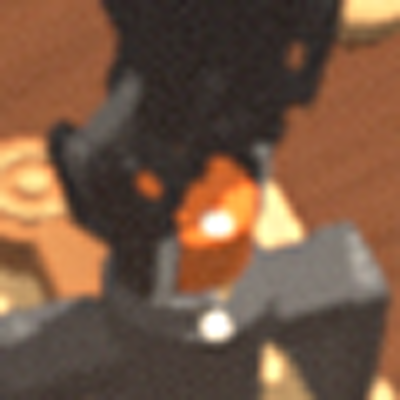

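The dot is at (216,223), directly behind the mark at (215,325). It sits about 14 mm lower than after the drop, so the bolt is one turn in and still gripped.

```bash
python3 -c "
from station import manip
print(manip.job_done())"
```

```text
the job is handed in; nothing more can be done
None
```

I handed the job in at about 24 s: the orange-knobbed bolt stands upright in the boss, about one full turn into the thread with its dot back at the mark, and is still gripped at 50 N. The hand-in gave no verdict, and I judged the drop off the thread's start (about 45 mm deep) only from the camera pictures.

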